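# Pack the arch candle into the crate beside the two pots

### The arm

A 6-joint arm with a two-finger parallel gripper is mounted at the origin on a cart in front of the work surface, level with it; the furniture and walls round the work are solid. World frame = base frame: x ahead of the robot, y to its left, z up, the work surface at z = 0. Lengths are in m, angles in rad, forces in N, time in s.
With the tool pointing down it reaches from about 0.275 to 0.825 m from the base axis. Payload 4.9 kg.
Tool frame: the origin (TCP) lies at the very end of the fingers, on their centre line; the grasp point (between the pads) lies 19 mm behind it; z points along the fingers, y is the line along which they close (so a half turn about z gives the same grasp; the last joint's range is limited). The gripper opens to 85 mm and grips with 20 to 120 N. Pads are 22 mm wide; open, the fingers measure 114 mm over their backs; the gripper's body (76 mm by 85 mm) begins 54 mm behind the grasp point. The pads swing forward as they close: fully open they stand 13 mm farther back than shut.
Start: joints at [0.977, 0.326, -0.193, 1.052, 0, 1.437], TCP at [0.244, 0.493, 0.231] pointing down, gripper open.
Joint ranges: [-2.65, 2.65], [-0.97, 1.79], [-1.3, 1.35], [-1.93, 2.1], [-1.47, 1.37], [-3.14, 3.14]. Speed limits (rad/s): [2.57, 2.57, 3.14, 3.14, 3.14, 3.14].

### API

Orientations are given as a unit quaternion [w, x, y, z].
In Python, from workcell import ctrl gives the robot as it stands.
- The arm moves only by the tool play_rows, never from a script. Its argument "plan" is a list of rows, each a list of 3 entries, a list of its own where there are three numbers: the finger opening in mm, from 0 to 85.4, then the shift along the world's x, y, z normalised to -1 to 1, where 1 is 400 mm, then the turn, a rotation vector about the world's x, y, z normalised to -1 to 1, where 1 is 30 degrees. A call has 1 to 12 rows; each row is the pose to reach, as a shift and turn from the pose commanded when the call began; what a row does not reach only later rows make up. A row lasts 1/8 s, in which the tool goes at most 62.5 mm and 10.7 degrees, less where a joint would pass 70% of its speed; a pose out of reach is approached as far as the arm can. A call with a number of a shift or a turn outside -1 to 1 is refused whole. A call with a gripper value outside its range is refused whole. The fingers move at their own pace and stop on an object; "newtons" is the grip in N (left out, the last holds). Time passes only in rows, so rows that repeat a pose let the fingers close. It gives the time, the measured TCP pose, the force, the opening and the grip force at its end, in the units of the state.
- ctrl.get_obs(): the state, without advancing time (a new reading comes with each control period).
- ctrl.grab_frame(name): name is "scene" or "top" or "wrist"; returns a dict with "frame" (384x512x3 uint8, red, green, blue), "fov_y" (degrees; the focal length in pixels is half the picture's height over the tangent of half this angle, whatever the lens; pixels are square), "cx", "cy" (the principal point, pixels), "xyz" and "rotation" of the camera in the world. Camera axes: x right, y down, z forward; pixel columns grow to the right and rows downward; lengths in m; the calibration is good to about 2 mm. A picture is of the moment at which its call begins. There is no depth.
- ctrl.hand_in(): hands the job in; it is judged then, once.
The state is a dict: "t": time; "q": joint angles; "qd": joint speeds; "joint_efforts": joint torques, N m; "eef_pos": TCP position; "eef_rot": TCP orientation; "ft_force": force on the tool from outside, world axes, zero at the start; "wrist_torque": the same for the moment, N m; "gripper_width": finger opening in m; "gripper_force": force on a finger pad.
Only numpy, scipy, OpenCV 4.12 (cv2) and the standard library are available. Lean on these libraries where they do the work, as an engineer would, in place of code of your own. Each camera call takes 0.05 s, during which the arm holds its last target. There are 200 camera calls.

### The job

Pack the big arch candle into the open wooden crate with the two turned pots already in it: slide the pots over together against one long side to open a slot, then stand the arch upright in that slot with its feet on the crate's floor. Keep the pots upright and in the crate, put the arch down without dropping it, leave the crate about where it stands and the other goods alone, and let go at the end.

Things in the scene. Friction and masses are not known exactly. Their poses are not given: they have to be found in the camera images.
- packing_crate: Loose open-topped wooden crate, 0.8 kg, 155 (its x) x 188 (its y) x 56 mm high outside, 137 x 170 mm inside; walls 9 mm, floor 6 mm thick. The long walls run along its y, inner faces at x = +-68.5 mm; the end walls are cut down to 40 mm high in the middle. Origin: centre of its underside, z up. Its x starts within 30 degrees of straight away from the robot.
- pot_wide: Brown turned wooden pot: plain upright cylinder (lid glued on), 75 mm diameter, 58 mm high, 0.11 kg. Stands loose in the crate, next to the other pot along the crate's y; starts 2 to 16 mm off the crate's centre line towards its +x, so neither long side has room for the arch yet. Origin: centre of its underside (6 mm above the table on the crate floor).
- pot_slim: The other brown turned wooden pot, 71 mm diameter, 62 mm high, 0.11 kg; otherwise as pot_wide. The two swap places from run to run.
- big_arch: Dark half-ring (bridge-shaped) candle holder standing on open table, the largest arch: 50 mm thick (its x; 52 over beads), 160 mm long (its y), 81 mm high, 0.29 kg, a tealight in its top. Its faces across x are flat: grasp there, mid-length, only in the top 17 mm (in the crate its top is 87 mm above the table, the pots' tops 64 and 68). Origin: centre of its underside.
- sanding_block: Bystander: cork sanding block, 45 x 72 x 26 mm, on the table beyond the work. Origin: centre of underside. Leave alone.
- small_dome: Bystander: flat round candle holder with three tealights, 126 mm diameter, 39 mm high, to the right. Origin: centre of underside. Leave alone.
- round_candle: Bystander: ball-shaped wooden candle holder, 68 mm diameter, 61 mm high, to the left. Origin: centre of underside. Leave alone.
Mind the look-alikes: they are no part of the job. Leave any green look-alike of the pot_slim alone.

How it is judged:
By the outcome, as a careful person would: the job done as asked, in the order asked, and still so for the second after the job is handed in, with the robot touching nothing.
It also fails if it takes over 51 s, if anything falls off the work surface, if the arm or the gripper's body presses on something with over 40 N, if the wrist force passes 120 N, or if a joint passes its speed limit or range.

## Working session

There is one attempt and no reset: what is moved stays moved. The work goes in short steps, Python scripts to look and compute and a tool call to move; the robot and the scene stay as the last step left them, time stands still between calls to the robot, and variables do not carry over. Pictures are saved under pics/ and viewed, at most 13 in all, crops included, and the job is handed in when it is done.

Besides the shell and the picture viewer there is one more tool, called after "Request:" by a JSON object that holds its "fn" and its "kwargs". play_rows: Moves the arm, as the interface text tells. Its arguments: {"type":"object","properties":{"plan":{"type":"array","items":{"type":"array"}},"newtons":{"type":"number"}},"required":["plan"]}

```bash
ls; mkdir -p pics; cat > h.py <<'E'
import numpy as np, cv2, json
from workcell import ctrl
def grab(name,save=None):
    f=ctrl.grab_frame(name); 
    if save: cv2.imwrite('pics/'+save,cv2.cvtColor(np.asarray(f['frame']),cv2.COLOR_RGB2BGR))
    return f
def Rm(f):
    r=np.array(f['rotation'],float)
    if r.size==9: return r.reshape(3,3)
    from scipy.spatial.transform import Rotation as R
    return R.from_quat(r[[1,2,3,0]]).as_matrix()
def foc(f): return 192/np.tan(np.radians(f['fov_y'])/2)
def ray(f,uv,z):
    uv=np.atleast_2d(uv).astype(float); F=foc(f)
    d=np.c_[(uv[:,0]-f['cx'])/F,(uv[:,1]-f['cy'])/F,np.ones(len(uv))]@Rm(f).T
    c=np.array(f['xyz']); return c+d*((z-c[2])/d[:,2])[:,None]
def proj(f,p):
    q=(np.atleast_2d(p)-np.array(f['xyz']))@Rm(f); return q[:,:2]/q[:,2:]*foc(f)+[f['cx'],f['cy']]
E
python3 - <<'E'
from h import *
import pickle
fs={n:grab(n,n+'0.png') for n in('top','scene','wrist')}
pickle.dump(fs,open('f0.pkl','wb'))
for n,f in fs.items(): print(n,{k:np.round(v,3).tolist() for k,v in f.items() if k!='frame'})
print(ctrl.get_obs())
cv2.imwrite('pics/both0.png',np.vstack([np.hstack([cv2.resize(cv2.imread(f'pics/{n}0.png'),(400,300)) for n in('scene','wrist')])]))
E
```

```text
pics
top {'fov_y': 50.445, 'cx': 256.982, 'cy': 190.703, 'xyz': [0.362, 0.019, 1.302], 'rotation': [0.072, -0.703, 0.704, -0.071]}
scene {'fov_y': 42.97, 'cx': 254.951, 'cy': 189.931, 'xyz': [-0.222, -1.004, 1.446], 'rotation': [-0.345, 0.874, -0.319, 0.125]}
wrist {'fov_y': 60.37, 'cx': 256.613, 'cy': 191.106, 'xyz': [0.169, 0.529, 0.374], 'rotation': [0.136, 0.839, 0.521, 0.084]}
{'t': 0.15, 'q': array([ 9.76802863e-01,  3.26760979e-01, -1.93374881e-01,  1.05201801e+00,
        3.05559599e-05,  1.43659999e+00]), 'qd': array([-0.00083495, -0.00351972,  0.00201271,  0.00038774,  0.00044567,
        0.0003358 ]), 'joint_efforts': array([ 1.55024871e-03, -4.43703675e+01,  2.62664992e+01,  1.04234728e-02,
       -1.05344868e-04, -7.24401019e-06]), 'eef_pos': array([0.24379186, 0.4925048 , 0.23068076]), 'eef_rot': array([-2.55989240e-04,  2.27878713e-01,  9.73689289e-01, -6.28834456e-04]), 'ft_force': array([-0.53333154,  0.41920245,  0.37007473]), 'wrist_torque': array([ 0.05126127,  0.01337201, -0.01297251]), 'gripper_force': 0.0, 'gripper_width': 0.0858103172564941}
```

View pics/top0.png

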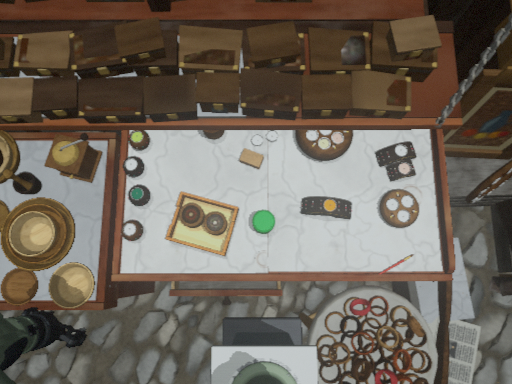

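View pics/both0.png

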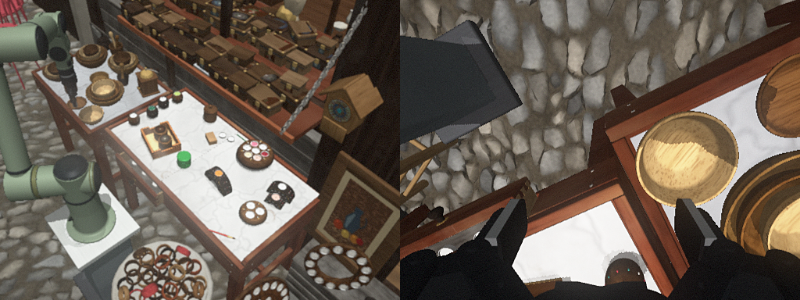

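The top view shows the crate at about (203,223), with pots at (192,214) and (215,222). Candidates for the pots: these two, plus the green look-alike at (263,221), which I leave alone. Candidates for the arch: the long dark half-ring at (326,207), and the smaller dark arches at (395,155). The long one at (326,207) is the biggest. Next I'll check it in a crop and get rough positions.

```bash
python3 - <<'E'
from h import *
import pickle
fs=pickle.load(open('f0.pkl','rb')); f=fs['top']
im=cv2.imread('pics/top0.png')
a=cv2.resize(im[180:265,155:285],None,fx=6,fy=6,interpolation=cv2.INTER_CUBIC)[:, :780]
b=cv2.resize(im[130:235,290:430],None,fx=3,fy=3,interpolation=cv2.INTER_CUBIC)
cv2.imwrite('pics/c.png',cv2.resize(np.vstack([cv2.resize(a,(520,340)),cv2.resize(b,(520,390))[:260]]),(520,600)))
g=im[...].astype(int); 
m=((g.max(2)<95)).astype(np.uint8); m[:185]=0;m[235:]=0;m[:,:295]=0;m[:,360:]=0
n,l,s,c=cv2.connectedComponentsWithStats(m)
for i in range(1,n):
    if s[i,4]>100:
        pts=np.argwhere(l==i)[:,::-1].astype(np.float32); print(s[i],cv2.minAreaRect(pts))
        p=ray(f,pts,.06)[:,:2]; r=cv2.minAreaRect((p*1000).astype(np.float32)); print('arch',r)
for nm,uv,z in(('potL',(192,214),.064),('potR',(215,222),.064),('green',(263,221),.06),('crate',(203,223),.05),('block',(251,158),.026),('dome',(399,209),.03)): print(nm,ray(f,uv,z).round(3))
E
```

```text
[301 197  50  22 598] ((326.1816711425781, 206.47401428222656), (49.55484390258789, 18.677635192871094), 6.788974285125732)
arch ((567.3021240234375, -192.60772705078125), (151.16188049316406, 58.557533264160156), 83.08309936523438)
potL [[0.543 0.22  0.064]]
potR [[0.519 0.149 0.064]]
green [[0.522 0.002 0.06 ]]
crate [[0.517 0.187 0.05 ]]
block [[0.732 0.04  0.026]]
dome [[ 0.564 -0.428  0.03 ]]
```

View pics/c.png

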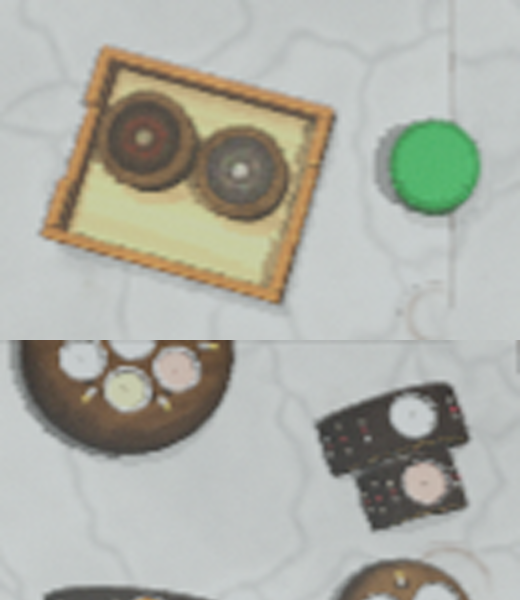

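```bash
python3 - <<'E'
from h import *
import pickle
fs=pickle.load(open('f0.pkl','rb')); f=fs['top']
P=ray(f,[(181.2,192),(238.2,207.5),(225,255.5),(165.5,238)],.056)[:,:2]; print(P.round(3),P.mean(0))
for i in range(4): d=P[(i+1)%4]-P[i]; print(np.linalg.norm(d),np.degrees(np.arctan2(d[1],d[0])))
w=fs['wrist'];print('cam axes cols',Rm(w).round(3)); print(ray(w,(256,192),0))
E
```

```text
[[0.614 0.257]
 [0.565 0.079]
 [0.418 0.117]
 [0.471 0.299]] [0.51686934 0.18798673]
0.1848761232901536 -105.39719934315096
0.15180692869247966 165.26434279276754
0.18974720120812094 73.82509789119102
0.14925357526464708 -16.587650283026694
cam axes cols [[ 0.444  0.851  0.282]
 [ 0.896 -0.421 -0.141]
 [-0.001  0.315 -0.949]]
[[0.28109094 0.47240958 0.        ]]
```

The crop confirms the arch at (326,207) is the long one. The crate's x axis is at about −15.5° and its centre is near (0.517, 0.188). I'm moving the wrist camera over the crate.

Request:
{"fn": "play_rows", "kwargs": {"plan": [[60,[0.1,-0.12,0],[0,0,0.1]],[60,[0.2,-0.25,0],[0,0,0.2]],[60,[0.3,-0.38,0],[0,0,0.36]],[60,[0.4,-0.5,0],[0,0,0.36]],[60,[0.5,-0.63,0],[0,0,0.36]],[60,[0.58,-0.735,0],[0,0,0.36]],[60,[0.58,-0.735,0],[0,0,0.36]],[60,[0.58,-0.735,0],[0,0,0.36]]]}}

```text
t: 1.15
eef_pos: [0.4757, 0.1988, 0.2309]
eef_rot: [-0.001, 0.136, 0.991, 0.0]
ft_force: [-0.0, -0.4, 0.2]
gripper_width: 0.0603
gripper_force: 0.0
```

```bash
python3 - <<'E'
from h import *
import pickle
f=grab('wrist','w1.png'); pickle.dump(f,open('f1.pkl','wb'))
im=cv2.imread('pics/w1.png'); cv2.imwrite('pics/w1b.png',cv2.resize(im,(800,600),interpolation=cv2.INTER_CUBIC))
o=ctrl.get_obs(); print(o['t'],o['eef_pos'],o['eef_rot'],o['gripper_width'],o['ft_force'])
E
```

```text
1.2 [0.47529229 0.19938904 0.23100864] [-5.26208083e-04  1.34904651e-01  9.90858445e-01 -8.73969731e-06] 0.06006123725929155 [ 0.60624123 -0.03840054  0.02407397]
```

View pics/w1b.png

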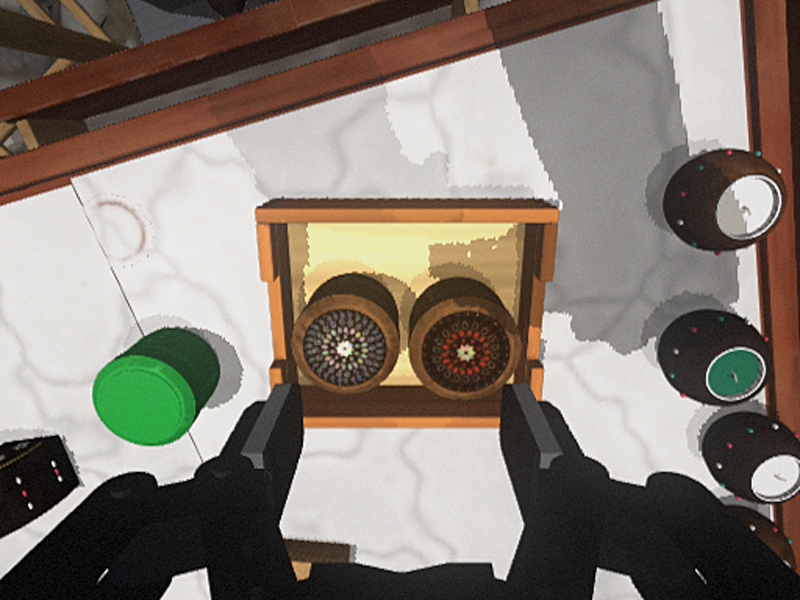

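The view is from the robot side, with image up pointing towards the robot (crate −x). The crate's near rim is at row ~215 and its far rim at ~422. The pot tops are at (346,350) and (464,352), and the free gap is at the top of the image. Next I'll measure these.

```bash
python3 - <<'E'
from h import *
import pickle
f=pickle.load(open('f1.pkl','rb')); k=1/1.5625
P=lambda l,z: ray(f,np.array(l)*k,z)[:,:2]
C=P([(257,208),(558,208),(263,222),(553,222),(274,428),(500,428),(300,417),(500,417)],.056); print(C.round(4))
u=C[1]-C[0]; print('len',np.linalg.norm(u),'yaw y',np.degrees(np.arctan2(u[1],u[0])))
uy=u/np.linalg.norm(u); ux=np.array([uy[1],-uy[0]]); m=(C[0]+C[1])/2
print('in crate-ish frame from near outer mid:',np.c_[(C-m)@ux,(C-m)@uy].round(4))
for nm,l in(('left',[(300,350),(398,350),(346,304),(346,398)]),('right',[(410,352),(518,352),(464,305),(464,398)])):
  for z in(.064,.068):
    Q=P(l,z); print(nm,z,'dx,dy',np.linalg.norm(Q[0]-Q[1]).round(4),np.linalg.norm(Q[2]-Q[3]).round(4),'c',Q.mean(0).round(4),'crate',((Q.mean(0)-m)@ux).round(4),((Q.mean(0)-m)@uy).round(4))
print(ux)
# base contact: near side wall/pots
im=cv2.imread('pics/w1.png'); cv2.imwrite('pics/c1.png',cv2.resize(im[120:280,160:365],None,fx=3.9,fy=3.7,interpolation=cv2.INTER_CUBIC)[:600,:800])
E
```

```text
[[0.417  0.1233]
 [0.4667 0.3015]
 [0.4261 0.1238]
 [0.4744 0.297 ]
 [0.5663 0.08  ]
 [0.6093 0.2344]
 [0.5628 0.1007]
 [0.6006 0.2363]]
len 0.18501055584605955 yaw y 74.41813087064979
in crate-ish frame from near outer mid: [[-0.     -0.0925]
 [-0.      0.0925]
 [ 0.0086 -0.0895]
 [ 0.0086  0.0902]
 [ 0.1554 -0.0941]
 [ 0.1554  0.0662]
 [ 0.1465 -0.0751]
 [ 0.1465  0.0657]]
left 0.064 dx,dy 0.0643 0.0673 c [0.5204 0.1499] crate 0.0924 -0.0391
left 0.068 dx,dy 0.0634 0.0665 c [0.5188 0.1508] crate 0.0906 -0.0387
right 0.064 dx,dy 0.0709 0.0667 c [0.5418 0.2233] crate 0.0933 0.0374
right 0.068 dx,dy 0.07 0.0658 c [0.5399 0.2233] crate 0.0915 0.0369
[ 0.96324762 -0.26861502]
```

View pics/c1.png

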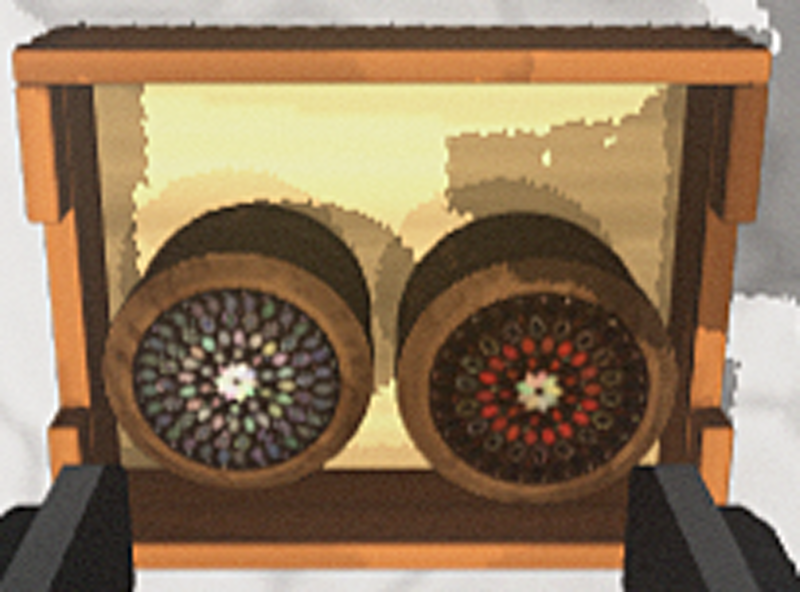

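The crop resolves the rims. The slim pot is left (x 104–374, y 252–489) and the wide pot is right (397–677, 256–502). The gap side is at the top.

```bash
python3 - <<'E'
from h import *
import pickle
f=pickle.load(open('f1.pkl','rb'))
P=lambda l,z: ray(f,np.array(l)/[3.9,3.7]+[160,120],z)[:,:2]
C=P([(15,48),(771,48),(20,85),(766,85),(390,543),(390,568)],.056)
u=C[1]-C[0]; uy=u/np.linalg.norm(u); ux=np.array([uy[1],-uy[0]]); m=(C[0]+C[1])/2+.0775*ux
T=lambda Q:np.c_[(Q-m)@ux,(Q-m)@uy].round(4)
print('len',np.linalg.norm(u),np.degrees(np.arctan2(u[1],u[0])),'centre',m); print(T(C))
for nm,z,b in(('slim',.068,(104,374,252,489)),('wide',.064,(397,677,256,502))):
  x0,x1,y0,y1=b; cx,cy=(x0+x1)/2,(y0+y1)/2
  Q=P([(x0,cy),(x1,cy),(cx,y0),(cx,y1)],z); print(nm,np.linalg.norm(Q[0]-Q[1]),np.linalg.norm(Q[2]-Q[3]),Q.mean(0),T(Q).mean(0))
E
```

```text
len 0.18614298679619515 74.41812784731756 centre [0.51638707 0.19155432]
[[-0.0775 -0.0931]
 [-0.0775  0.0931]
 [-0.0678 -0.0927]
 [-0.0679  0.0928]
 [ 0.069  -0.0003]
 [ 0.0775 -0.0002]]
slim 0.0697411810283514 0.07013089140592614 [0.5141479  0.15106926] [ 0.0087   -0.039575]
wide 0.07343823915398408 0.07411474282160574 [0.5391801  0.22470672] [0.01305 0.03805]
```

Slim pot is at crate (8.7, −39.6) mm and wide at (13, 38) mm, so the near gap is ~42 mm. Sizes match the description. I'll lower the two fingers into the gap, one in front of each pot.

Request:
{"fn": "play_rows", "kwargs": {"plan": [[62,[-0.014,0.013,-0.12],[0,0,0]],[62,[-0.014,0.013,-0.24],[0,0,0]],[62,[-0.014,0.013,-0.33],[0,0,0]],[62,[-0.014,0.013,-0.4],[0,0,0]],[62,[-0.014,0.013,-0.46],[0,0,0]],[62,[-0.014,0.013,-0.5],[0,0,0]],[62,[-0.014,0.013,-0.523],[0,0,0]],[62,[-0.014,0.013,-0.523],[0,0,0]]]}}

```text
t: 2.2
eef_pos: [0.4696, 0.2049, 0.0218]
eef_rot: [-0.0, 0.134, 0.991, -0.0]
ft_force: [0.0, -0.2, 0.5]
gripper_width: 0.0622
gripper_force: 0.0
```

Request:
{"fn": "play_rows", "kwargs": {"plan": [[62,[0.01,-0.003,0],[0,0,0]],[62,[0.02,-0.006,0],[0,0,0]],[62,[0.027,-0.0075,0],[0,0,0]],[62,[0.034,-0.0095,0],[0,0,0]],[62,[0.041,-0.0115,0],[0,0,0]],[62,[0.048,-0.0135,0],[0,0,0]],[62,[0.055,-0.0155,0],[0,0,0]],[62,[0.061,-0.017,0],[0,0,0]],[62,[0.064,-0.018,0],[0,0,0]],[62,[0.064,-0.018,0],[0,0,0]]]}}

```text
t: 3.45
eef_pos: [0.4964, 0.1968, 0.022]
eef_rot: [0.0, 0.135, 0.991, -0.0]
ft_force: [-1.0, -0.7, 0.2]
gripper_width: 0.0623
gripper_force: 0.1
```

```bash
python3 - <<'E'
from h import *
import pickle
f=grab('wrist','w2.png'); pickle.dump(f,open('f2.pkl','wb')); g=grab('top','t2.png')
a=cv2.resize(cv2.imread('pics/w2.png'),(660,495),interpolation=cv2.INTER_CUBIC)
cv2.imwrite('pics/w2b.png',a)
o=ctrl.get_obs(); print(o['t'],o['eef_pos'],o['ft_force'])
E
```

```text
3.55 [0.49642555 0.19685057 0.0221444 ] [-0.36318776 -0.19594686 -0.61027101]
```

View pics/w2b.png

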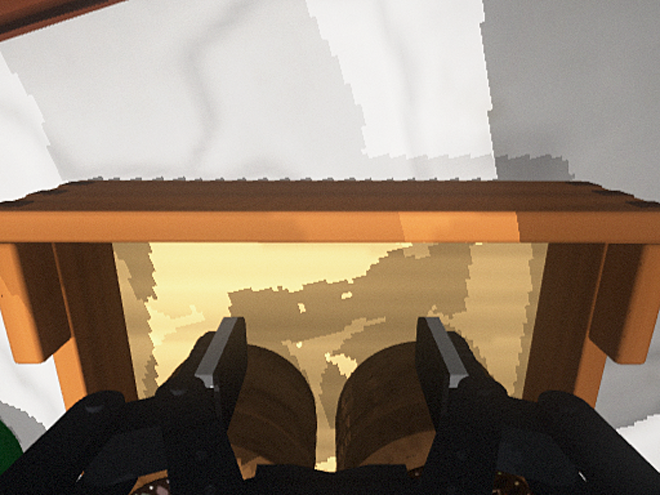

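Both fingers stand behind the pots and the crate wall is straight at row ~211. I'm creeping forward to the wall while watching the force.

Request:
{"fn": "play_rows", "kwargs": {"plan": [[62,[0.0025,-0.0007,0],[0,0,0]],[62,[0.005,-0.0014,0],[0,0,0]],[62,[0.005,-0.0014,0],[0,0,0]]]}}

```text
t: 3.92
eef_pos: [0.4981, 0.1964, 0.0221]
eef_rot: [-0.0, 0.135, 0.991, 0.0]
ft_force: [-2.2, -0.4, 0.7]
gripper_width: 0.0623
gripper_force: 0.6
```

Request:
{"fn": "play_rows", "kwargs": {"plan": [[62,[0.0025,-0.0007,0],[0,0,0]],[62,[0.0025,-0.0007,0],[0,0,0]]]}}

```text
t: 4.18
eef_pos: [0.4992, 0.196, 0.0221]
eef_rot: [0.0, 0.135, 0.991, -0.0]
ft_force: [-1.3, 0.5, 0.6]
gripper_width: 0.0619
gripper_force: 0.5
```

```bash
python3 - <<'E'
from h import *
import pickle
a=pickle.load(open('f2.pkl','rb')); f=grab('wrist','w3.png')
ux=np.array([.9632,-.2686]);m=np.array([.5164,.1916])
for n,g in(('w2',a),('w3',f)):
  im=np.asarray(g['frame']).astype(int); out=[]
  for c in(200,256,300):
    col=im[120:200,c]; sat=col[:,0]-col[:,2]; d=np.diff(sat); 
    i=np.argsort(-abs(d))[:4]+120
    out.append([(int(r),float(((ray(g,(c,r+.5),.056)[0,:2]-m)@ux).round(4)),int(d[r-120])) for r in sorted(i)])
  print(n,out)
o=ctrl.get_obs(); print(o['eef_pos'],o['ft_force'])
E
```

```text
w2 [[(139, -0.0855, 21), (163, -0.0773, 43), (164, -0.077, 23), (188, -0.0684, -29)], [(139, -0.0855, 20), (163, -0.0773, 43), (164, -0.077, 27), (188, -0.0684, -28)], [(163, -0.0773, 43), (164, -0.077, 24), (188, -0.0684, -31), (195, -0.0658, 24)]]
w3 [[(133, -0.0845, 27), (154, -0.0775, 26), (155, -0.0771, 32), (178, -0.0691, -18)], [(133, -0.0846, 23), (154, -0.0775, 34), (155, -0.0772, 43), (180, -0.0684, -22)], [(133, -0.0846, 21), (154, -0.0775, 32), (155, -0.0772, 34), (180, -0.0684, -32)]]
[0.4992064  0.19601862 0.02208394] [-1.54640912  0.32570804  0.99113412]
```

The crate hasn't moved, and the wide pot's wall contact is close. A small yaw brings the slim pot to the wall too.

Request:
{"fn": "play_rows", "kwargs": {"plan": [[62,[0.002,-0.0006,0],[0,0,0.03]],[62,[0.0035,-0.001,0],[0,0,0.07]],[62,[0.005,-0.0014,0],[0,0,0.1]],[62,[0.005,-0.0014,0],[0,0,0.1]]]}}

```text
t: 4.72
eef_pos: [0.5013, 0.1955, 0.022]
eef_rot: [0.0, 0.109, 0.994, -0.0]
ft_force: [0.1, -0.1, -0.4]
gripper_width: 0.0619
gripper_force: 0.3
```

Request:
{"fn": "play_rows", "kwargs": {"plan": [[62,[-0.01,0.003,0],[0,0,-0.1]],[62,[-0.03,0.008,0],[0,0,-0.1]],[62,[-0.04,0.011,0.02],[0,0,-0.1]],[62,[-0.04,0.011,0.14],[0,0,-0.1]],[62,[-0.04,0.011,0.29],[0,0,-0.1]],[62,[0.0,-0.05,0.44],[0,0,-0.1]],[62,[0.04,-0.19,0.523],[0,0,-0.4]],[62,[0.07,-0.34,0.523],[0,0,-0.7]],[62,[0.1,-0.49,0.523],[0,0,-1]],[62,[0.1,-0.49,0.523],[0,0,-1]]]}}

```text
t: 5.98
eef_pos: [0.5418, -0.0042, 0.232]
eef_rot: [0.001, 0.365, 0.931, -0.0]
ft_force: [0.3, 0.1, 0.2]
gripper_width: 0.0621
gripper_force: 0.0
```

Request:
{"fn": "play_rows", "kwargs": {"plan": [[80,[0.02,-0.1,0],[0,0,-0.34]],[80,[0.04,-0.2,0],[0,0,-0.67]],[80,[0.06,-0.3,0],[0,0,-1]],[80,[0.08,-0.37,0],[0,0,-1]]]}}

```text
t: 6.48
eef_pos: [0.5732, -0.1488, 0.2316]
eef_rot: [0.0, 0.591, 0.806, 0.0]
ft_force: [-0.1, 0.9, -0.4]
gripper_width: 0.0801
gripper_force: 0.0
```

Request:
{"fn": "play_rows", "kwargs": {"plan": [[80,[0,0,0],[0,0,-0.34]],[80,[0,0,0],[0,0,-0.63]],[80,[0,0,0],[0,0,-0.63]],[80,[0,0,0],[0,0,-0.63]]]}}

```text
t: 6.98
eef_pos: [0.5731, -0.1477, 0.2315]
eef_rot: [0.0, 0.715, 0.699, 0.0]
ft_force: [1.3, -0.6, -1.2]
gripper_width: 0.0803
gripper_force: 0.0
```

```bash
python3 - <<'E'
from h import *
import pickle
f=grab('wrist','w4.png'); g=grab('top','t4.png'); pickle.dump((f,g),open('f4.pkl','wb'))
a=cv2.resize(cv2.imread('pics/w4.png')[:, :],(640,480),interpolation=cv2.INTER_CUBIC)
cv2.imwrite('pics/w4b.png',a)
o=ctrl.get_obs(); print(o['t'],o['eef_pos'],o['eef_rot'],o['q'],o['ft_force'])
E
```

```text
7.075 [ 0.57306564 -0.14796394  0.23140232] [6.85222875e-06 7.15161805e-01 6.98958934e-01 1.32817309e-05] [-3.77364934e-01  4.03927016e-01 -7.73094557e-02  1.08953652e+00
  1.86785559e-05  1.21634621e+00] [-0.21147568  0.22762747  0.75511888]
```

View pics/w4b.png

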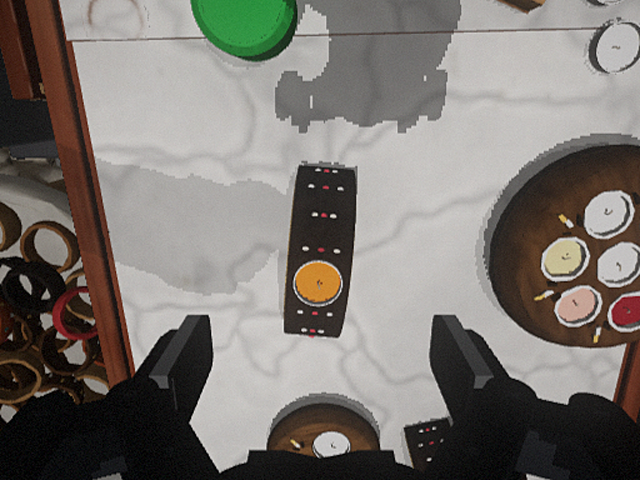

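The view shows the big arch standing alone, with the tealight (its top) at (318,283) and its near foot end at row ~165, x 300–357. No look-alike is next to it. I'll measure its axis and centre.

```bash
python3 - <<'E'
from h import *
import pickle
f,g=pickle.load(open('f4.pkl','rb'))
im=np.asarray(f['frame']).astype(int)
h=cv2.cvtColor(np.asarray(f['frame']),cv2.COLOR_RGB2HSV)
mo=((h[...,0]>8)&(h[...,0]<25)&(h[...,1]>150)&(h[...,2]>150)).astype(np.uint8); mo[:200]=0; mo[260:]=0; mo[:,:220]=0; mo[:,290:]=0
ys,xs=np.nonzero(mo); (cx,cy),(d1,d2),_=cv2.minAreaRect(np.c_[xs,ys].astype(np.float32)); print('tealight',cx,cy,d1,d2)
T=ray(f,(cx,cy),.081)[0,:2]; print('T',T)
m=(im.max(2)<90).astype(np.uint8)|mo; m[:125]=0;m[275:]=0;m[:,:215]=0;m[:,300:]=0
m=cv2.morphologyEx(m,cv2.MORPH_CLOSE,np.ones((5,5),np.uint8))
for r in list(range(128,275,8)):
    x=np.nonzero(m[r])[0]
    if len(x): 
        a=ray(f,[(x[0]-.5,r),(x[-1]+.5,r)],.081)[:,:2]; print(r,x[0],x[-1],'w@.081',np.linalg.norm(a[1]-a[0]).round(4))
ys,xs=np.nonzero(m); print('rows',ys.min(),ys.max())
N=ray(f,np.array([(300,164),(357,167),(285,334),(343,337)])*.8,0)[:,:2]; print('near/far foot corners z0',N.round(4))
d=N[:2].mean(0)-T; print('half len',np.linalg.norm(d),'dir',np.degrees(np.arctan2(d[1],d[0])))
for a,b in((0,1),): e=N[b]-N[a]; print('thick',np.linalg.norm(e),np.degrees(np.arctan2(e[1],e[0])))
e=N[:2].mean(0)-N[2:].mean(0); print('far',np.linalg.norm(e),np.degrees(np.arctan2(e[1],e[0])))
E
```

```text
tealight 254.0 225.0 30.0 34.0
T [ 0.56751519 -0.19829807]
136 238 282 w@.081 0.04
144 237 284 w@.081 0.043
152 236 284 w@.081 0.0442
160 235 284 w@.081 0.0455
168 234 284 w@.081 0.0468
176 233 284 w@.081 0.0481
184 233 283 w@.081 0.0475
192 232 282 w@.081 0.0479
200 231 282 w@.081 0.0492
208 230 281 w@.081 0.0496
216 230 280 w@.081 0.0491
224 229 279 w@.081 0.0495
232 229 278 w@.081 0.0489
240 228 277 w@.081 0.0493
248 227 276 w@.081 0.0498
256 227 274 w@.081 0.0482
264 227 272 w@.081 0.0466
rows 132 269
near/far foot corners z0 [[ 0.553  -0.1189]
 [ 0.6045 -0.1227]
 [ 0.531  -0.2937]
 [ 0.5911 -0.2985]]
half len 0.07828212436688 dir 81.73335196644747
thick 0.05161902587934668 -4.225313945304756
far 0.17616143413687954 84.2147613801468
```

Centre is ≈ (0.568, −0.199) with the long axis at ≈ 83.2°. The width of 49–50 mm and half-length of 78 mm agree with the description. I'm lowering onto its top with the fingers straddling its thickness.

Request:
{"fn": "play_rows", "kwargs": {"newtons": 40, "plan": [[82,[-0.007,-0.07,-0.04],[0,0,-0.1]],[82,[-0.013,-0.1275,-0.12],[0,0,-0.18]],[82,[-0.013,-0.1275,-0.22],[0,0,-0.18]],[82,[-0.013,-0.1275,-0.31],[0,0,-0.18]],[82,[-0.013,-0.1275,-0.37],[0,0,-0.18]],[82,[-0.013,-0.1275,-0.405],[0,0,-0.18]],[82,[-0.013,-0.1275,-0.415],[0,0,-0.18]],[82,[-0.013,-0.1275,-0.415],[0,0,-0.18]]]}}

```text
t: 8.07
eef_pos: [0.5684, -0.1997, 0.0659]
eef_rot: [0.0, 0.748, 0.664, 0.0]
ft_force: [1.0, 0.2, 0.1]
gripper_width: 0.0819
gripper_force: 0.0
```

```bash
python3 - <<'E'
from h import *
f=grab('wrist','w5.png')
cv2.imwrite('pics/w5b.png',cv2.resize(cv2.imread('pics/w5.png'),(512,384)))
o=ctrl.get_obs(); print(o['t'],o['eef_pos'],o['eef_rot'],o['ft_force'])
E
```

```text
8.125 [ 0.56858498 -0.19977832  0.06623244] [7.36896549e-04 7.47959323e-01 6.63744095e-01 2.91339554e-04] [-1.94784996 -0.96560949  0.21060022]
```

View pics/w5b.png

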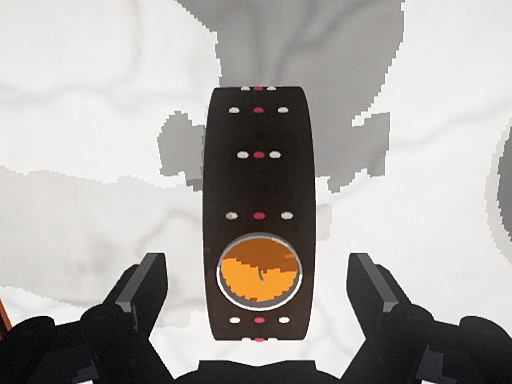

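The arch runs straight up the picture with the tealight at (259,272), midway between the fingers at ~(153) and ~(360). It is centred and aligned, so I'm closing.

Request:
{"fn": "play_rows", "kwargs": {"newtons": 45, "plan": [[40,[0,0,0],[0,0,0]],[40,[0,0,0],[0,0,0]],[40,[0,0,0],[0,0,0]],[40,[0,0,0],[0,0,0]],[40,[0,0,0],[0,0,0]],[40,[0,0,0],[0,0,0]]]}}

```text
t: 8.88
eef_pos: [0.5687, -0.1998, 0.0664]
eef_rot: [0.001, 0.748, 0.664, 0.0]
ft_force: [0.6, -0.3, 5.4]
gripper_width: 0.0485
gripper_force: 46.6
```

Request:
{"fn": "play_rows", "kwargs": {"plan": [[40,[0,0,0.02],[0,0,0]],[40,[0,0,0.06],[0,0,0]],[40,[0,0,0.12],[0,0,0]],[40,[0,0,0.2],[0,0,0]],[40,[0,0,0.28],[0,0,0]],[40,[0,0,0.28],[0,0,0]]]}}

```text
t: 9.62
eef_pos: [0.5697, -0.2004, 0.1804]
eef_rot: [0.003, 0.748, 0.664, 0.001]
ft_force: [0.2, -0.5, -3.3]
gripper_width: 0.0486
gripper_force: 47.8
```

```bash
python3 - <<'E'
from h import *
import pickle
f=grab('wrist','w6.png'); g=grab('top','t6.png'); s=grab('scene','s6.png'); pickle.dump((f,g,s),open('f6.pkl','wb'))
a=cv2.imread('pics/w6.png'); b=cv2.resize(cv2.imread('pics/t6.png')[185:265,150:350],None,fx=2.56,fy=2.56,interpolation=cv2.INTER_CUBIC)
cv2.imwrite('pics/w6b.png',np.vstack([a,b]))
o=ctrl.get_obs(); print(o['t'],o['eef_pos'],o['eef_rot'],o['ft_force'],o['gripper_width'],o['gripper_force'])
E
```

```text
9.775 [ 0.56694683 -0.19907939  0.17600099] [-9.98688893e-04  7.48080038e-01  6.63607637e-01 -4.05336382e-04] [-0.64301266  0.69363501 -3.82608254] 0.04848027933584073 47.753012714674696
```

View pics/w6b.png

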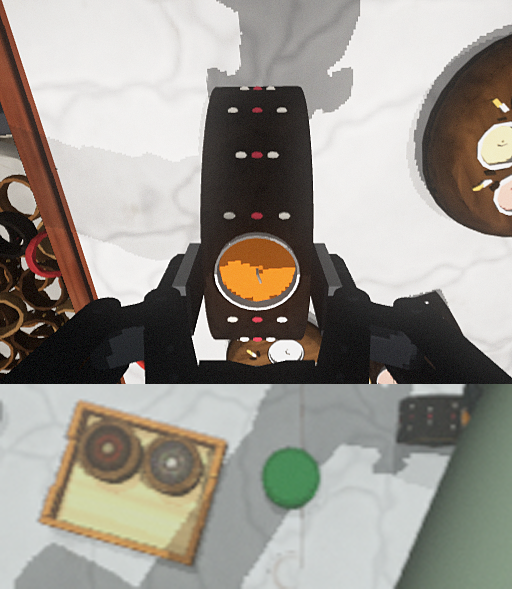

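The arch is held (opening 48.5 mm, 48 N) and upright, with the tealight at (257,271). The top strip shows both pots against the far wall at about (110,448) and (171,464), with the slot open. Next I'll work out the arch-to-TCP offset and recheck the pots and crate.

```bash
python3 - <<'E'
from h import *
import pickle
from scipy.spatial.transform import Rotation as R
f,g,s=pickle.load(open('f6.pkl','rb'))
o=ctrl.get_obs(); t=o['eef_pos']; q=o['eef_rot']; A=R.from_quat(np.r_[q[1:],q[0]]).as_matrix(); print(t)
# use nominal offset of arch under tool: top z = t+.015
pt=lambda uv,dz:((ray(f,uv,t[2]+dz)[0]-t)@A).round(4)
print('tealight tool',pt((257,271),.0155)); print('near foot ends tool',pt((212,88),-.066),pt((306,88),-.066))
# rows at mid: edges
print('edges near top',pt((203.5,225),.012),pt((313,225),.012))
for b in((257,321),(257,215.5),(257.5,155),(257.5,110),(258,88)): print(b,'rayx@', pt(b,.0)[:2])
# pots in top image
uy=np.array([.2686,.9632]);ux=np.array([.9632,-.2686]);m=np.array([.5164,.1916])
k=lambda x,y:(150+x/2.56,185+(y-384)/2.56)
for nm,c,z in(('wide',(109,449),.064),('slim',(171,465),.068),('TL',(82,403),.056),('TR',(225,440),.056),('BR',(193,564),.056),('BL',(42,520),.056)):
  p=ray(g,k(*c),z)[0,:2]; print(nm,p.round(4),((p-m)@ux).round(4),((p-m)@uy).round(4))
E
```

```text
[ 0.56694683 -0.19907939  0.17600099]
tealight tool [-0.0022  0.0009 -0.0155]
near foot ends tool [ 0.0764 -0.0262  0.0661] [0.0764 0.0319 0.066 ]
edges near top [ 0.0193 -0.023  -0.0119] [ 0.0192  0.0261 -0.012 ]
(257, 321) rayx@ [-0.0431  0.0011]
(257, 215.5) rayx@ [0.0188 0.0011]
(257.5, 155) rayx@ [0.0486 0.0013]
(257.5, 110) rayx@ [0.0686 0.0012]
(258, 88) rayx@ [0.0777 0.0015]
wide [0.5546 0.2182] 0.0297 0.0359
slim [0.5347 0.143 ] 0.0306 -0.0419
TL [0.6125 0.2542] 0.0758 0.0861
TR [0.5667 0.0795] 0.0786 -0.0944
BR [0.4185 0.116 ] -0.074 -0.0991
BL [0.4705 0.2966] -0.0725 0.0888
```

Request:
{"fn": "play_rows", "kwargs": {"plan": [[40,[-0.01,0.05,0],[0,0,-0.04]],[40,[-0.03,0.15,0],[0,0,-0.1]],[40,[-0.06,0.27,0],[0,0,-0.2]],[40,[-0.09,0.4,0],[0,0,-0.29]],[40,[-0.12,0.53,0],[0,0,-0.29]],[40,[-0.15,0.66,0],[0,0,-0.29]],[40,[-0.18,0.79,0],[0,0,-0.29]],[40,[-0.2,0.9,0],[0,0,-0.29]],[40,[-0.214,0.97,0],[0,0,-0.29]],[40,[-0.218,1,0],[0,0,-0.29]],[40,[-0.218,1,0],[0,0,-0.29]],[40,[-0.218,1,0],[0,0,-0.29]]]}}

```text
t: 11.28
eef_pos: [0.4807, 0.1994, 0.1768]
eef_rot: [0.0, 0.797, 0.604, -0.001]
ft_force: [-0.3, -0.2, -3.1]
gripper_width: 0.0488
gripper_force: 47.7
```

```bash
python3 - <<'E'
from h import *
import pickle
f=grab('wrist','w7.png'); g=grab('top','t7.png'); s=grab('scene','s7.png'); pickle.dump((f,g,s),open('f7.pkl','wb'))
b=cv2.resize(cv2.imread('pics/s7.png')[130:210,170:270],None,fx=2.7,fy=2.7,interpolation=cv2.INTER_CUBIC)
a=cv2.imread('pics/w7.png'); c=np.zeros((384,270,3),np.uint8); c[:216]=b
cv2.imwrite('pics/w7b.png',np.hstack([a,c]))
o=ctrl.get_obs(); print(o['t'],o['eef_pos'],o['eef_rot'],o['ft_force'],o['gripper_width'])
q=o['eef_rot'];p=o['eef_pos'][:2]-[.5164,.1916]; print('yaw',2*np.degrees(np.arctan2(q[2],q[1]))-90,p@[.9632,-.2686],p@[.2686,.9632])
E
```

```text
11.425 [0.48095436 0.1995049  0.17720222] [ 7.31617109e-05  7.96746905e-01  6.04313125e-01 -1.05500712e-04] [ 0.41416447  0.06136535 -2.11608373] 0.04887485577073748
yaw -15.64113713855484 -0.03626449369537428 -0.0019067000798364082
```

View pics/w7b.png

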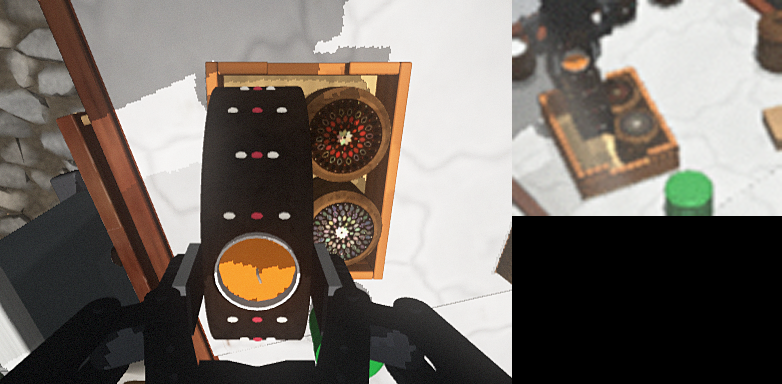

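The view shows the crate corners at (206,63), (411,62) and (383,278), with the pots at (345,137) and (343,231) against the far wall on the right. I'll compare the crate with the arch through this same camera, so the bias cancels.

```bash
python3 - <<'E'
from h import *
import pickle
from scipy.spatial.transform import Rotation as R
f,g,s=pickle.load(open('f7.pkl','rb'))
o=ctrl.get_obs(); t=o['eef_pos']; q=o['eef_rot']; A=R.from_quat(np.r_[q[1:],q[0]]).as_matrix()
P=lambda uv,z:((ray(f,uv,z)-t)@A)[:,:2].round(4)
print('TL,TR,BR outer',P([(206,63),(411,62),(383,278)],.056).tolist())
print('end inner edge, ',P([(300,74),(404,74)],.056).tolist())
for nm,b,z in(('wide',(306,391,87,187),.064),('slim',(306,382,188,270),.068)):
  print(nm,P([(b[1],(b[2]+b[3])/2),((b[0]+b[1])/2,b[2]),((b[0]+b[1])/2,b[3])],z).tolist())
print('arch: tealight',P([(257,271)],t[2]+.0155),'foot',P([(212,88),(306,88)],t[2]-.066).tolist(),'beads',P([(257.5,155)],t[2]))
E
```

```text
TL,TR,BR outer [[0.0939, -0.0402], [0.0947, 0.1129], [-0.0916, 0.1146]]
end inner edge,  [[0.0862, 0.0304], [0.0862, 0.1088]]
wide [[0.04, 0.1019], [0.077, 0.0657], [-0.0007, 0.0726]]
slim [[-0.0363, 0.1027], [-0.0003, 0.0678], [-0.0757, 0.0742]]
arch: tealight [[ 0.0013 -0.0021]] foot [[0.0771, -0.0293], [0.0771, 0.0275]] beads [[ 0.0502 -0.0019]]
```

Within that picture the arch sits centred in the slot across x (3–5 mm clear each side). I'm adding 2 mm along the crate's y and lowering slowly.

Request:
{"fn": "play_rows", "kwargs": {"plan": [[40,[0.0013,0.005,-0.04],[0,0,0]],[40,[0.0013,0.005,-0.08],[0,0,0]],[40,[0.0013,0.005,-0.11],[0,0,0]],[40,[0.0013,0.005,-0.13],[0,0,0]],[40,[0.0013,0.005,-0.145],[0,0,0]],[40,[0.0013,0.005,-0.16],[0,0,0]],[40,[0.0013,0.005,-0.175],[0,0,0]]]}}

```text
t: 12.3
eef_pos: [0.4815, 0.2026, 0.1072]
eef_rot: [0.0, 0.796, 0.605, 0.0]
ft_force: [0.3, 0.4, -3.7]
gripper_width: 0.0484
gripper_force: 47.7
```

Request:
{"fn": "play_rows", "kwargs": {"plan": [[40,[0,0,-0.012],[0,0,0]],[40,[0,0,-0.024],[0,0,0]],[40,[0,0,-0.036],[0,0,0]],[40,[0,0,-0.036],[0,0,0]]]}}

```text
t: 12.8
eef_pos: [0.4809, 0.2024, 0.0925]
eef_rot: [-0.0, 0.796, 0.605, -0.0]
ft_force: [-0.0, 0.3, -3.2]
gripper_width: 0.0485
gripper_force: 47.7
```

```bash
python3 - <<'E'
from h import *
import pickle
f=grab('wrist','w8.png'); g=grab('top','t8.png'); s=grab('scene','s8.png'); pickle.dump((f,g,s),open('f8.pkl','wb'))
b=cv2.resize(cv2.imread('pics/s8.png')[130:210,170:270],None,fx=2.7,fy=2.7,interpolation=cv2.INTER_CUBIC)
a=cv2.imread('pics/w8.png'); c=np.zeros((384,270,3),np.uint8); c[:216]=b
cv2.imwrite('pics/w8b.png',np.hstack([a,c]))
o=ctrl.get_obs(); print(o['t'],o['eef_pos'],o['eef_rot'],o['ft_force'],o['wrist_torque'],o['gripper_width'])
E
```

```text
12.95 [0.48131148 0.20254544 0.09300088] [4.64279871e-05 7.96222601e-01 6.05003765e-01 1.06733952e-04] [-0.65293848  0.15690087 -2.36023448] [ 0.00290973  0.0240886  -0.03004314] 0.04875550243348917
```

View pics/w8b.png

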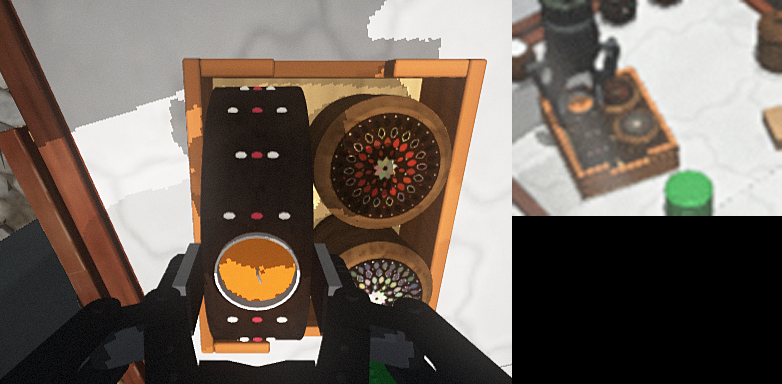

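The arch is inside the crate between the near wall and the pots, with no side force. I'm lowering the last 20 mm gently.

Request:
{"fn": "play_rows", "kwargs": {"plan": [[40,[0,0,-0.01],[0,0,0]],[40,[0,0,-0.02],[0,0,0]],[40,[0,0,-0.03],[0,0,0]],[40,[0,0,-0.04],[0,0,0]],[40,[0,0,-0.045],[0,0,0]],[40,[0,0,-0.045],[0,0,0]]]}}

```text
t: 13.7
eef_pos: [0.481, 0.2025, 0.0747]
eef_rot: [-0.0, 0.796, 0.605, -0.0]
ft_force: [1.2, 0.0, -2.9]
gripper_width: 0.0486
gripper_force: 47.7
```

Request:
{"fn": "play_rows", "kwargs": {"plan": [[40,[0,0,-0.0025],[0,0,0]],[40,[0,0,-0.005],[0,0,0]],[40,[0,0,-0.005],[0,0,0]]]}}

```text
t: 14.08
eef_pos: [0.4812, 0.2025, 0.0729]
eef_rot: [0.0, 0.796, 0.605, -0.0]
ft_force: [0.7, -1.0, -3.0]
gripper_width: 0.0483
gripper_force: 47.7
```

Request:
{"fn": "play_rows", "kwargs": {"plan": [[40,[0,0,-0.002],[0,0,0]],[40,[0,0,-0.0025],[0,0,0]],[40,[0,0,-0.0025],[0,0,0]]]}}

```text
t: 14.45
eef_pos: [0.4814, 0.2026, 0.0723]
eef_rot: [0.0, 0.796, 0.605, 0.0]
ft_force: [-1.5, 0.3, 3.3]
gripper_width: 0.0484
gripper_force: 48.5
```

Request:
{"fn": "play_rows", "kwargs": {"plan": [[40,[0,0,-0.0012],[0,0,0]],[40,[0,0,-0.0012],[0,0,0]]]}}

```text
t: 14.7
eef_pos: [0.4814, 0.2026, 0.0723]
eef_rot: [0.0, 0.796, 0.605, 0.0]
ft_force: [-2.6, -0.5, 8.2]
gripper_width: 0.0484
gripper_force: 49.0
```

The feet are on the floor (force flipped to +8 N). I'm releasing and rising.

Request:
{"fn": "play_rows", "kwargs": {"plan": [[56,[0,0,0],[0,0,0]],[62,[0,0,0],[0,0,0]],[70,[0,0,0],[0,0,0]],[70,[0,0,0.0],[0,0,0]],[70,[0,0,0.03],[0,0,0]],[70,[0,0,0.1],[0,0,0]],[70,[0,0,0.2],[0,0,0]],[70,[0,0,0.33],[0,0,0]],[70,[0,0.05,0.42],[0,0,0]],[70,[0,0.05,0.42],[0,0,0]]]}}

```text
t: 15.95
eef_pos: [0.4833, 0.224, 0.2435]
eef_rot: [0.001, 0.796, 0.606, 0.004]
ft_force: [-0.1, -0.4, -0.3]
gripper_width: 0.0699
gripper_force: 0.0
```

```bash
python3 - <<'E'
from h import *
import pickle
f=grab('wrist','w9.png'); g=grab('top','t9.png'); s=grab('scene','s9.png'); pickle.dump((f,g,s),open('f9.pkl','wb'))
b=cv2.resize(cv2.imread('pics/s9.png')[120:220,160:285],(280,224),interpolation=cv2.INTER_CUBIC)
c=cv2.resize(cv2.imread('pics/t9.png')[180:265,150:290],(280,170),interpolation=cv2.INTER_CUBIC)
a=cv2.imread('pics/w9.png')
cv2.imwrite('pics/w9b.png',np.hstack([a,np.vstack([b,c])[:384]]))
o=ctrl.get_obs(); print(o['t'],o['eef_pos'],o['ft_force'],o['gripper_width'])
E
```

```text
16.1 [0.48054709 0.22218534 0.23887927] [-0.25348893 -0.01905739 -0.6226601 ] 0.07010471395502411
```

View pics/w9b.png

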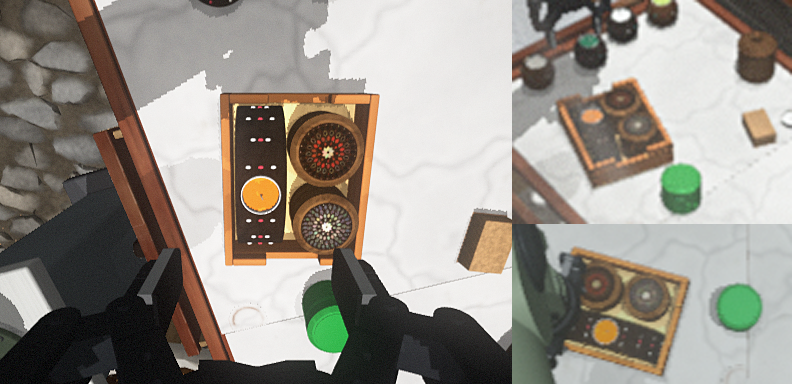

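The arch stands in the slot with its tealight at (261,196). Both pots are upright against the far wall, the crate is in place, and the gripper is clear and open.

```bash
python3 -c "
from workcell import ctrl
print(ctrl.hand_in())"
```

```text
the job is handed in; nothing more can be done
None
```

The job is handed in: the pots are slid over to the far long wall, the arch stands upright in the slot with its feet on the crate floor, and the gripper has let go and is clear of everything, all in about 16 s of the 51 s allowed.

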